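Vent a bottle cap for the autoclave

ROBOT

A 6-joint arm with a two-finger parallel gripper is mounted at the origin on a cart in front of the work surface, level with it; the furniture and walls round the work are solid. World frame = base frame: x ahead of the robot, y to its left, z up, the work surface at z = 0. Lengths are in m, angles in rad, forces in N, time in s.
With the tool pointing down it reaches from about 0.35 to 0.975 m from the base axis. Payload 4.9 kg.
Tool frame: the origin (TCP) lies on the mounting face of the last link; the fingertips stand 173 mm ahead of it and the grasp point (between the pads) lies 155 mm ahead of it (tcp_to_grasp is the distance from the TCP to the grasp point, in m); z points along the fingers, y is the line along which they close (so a half turn about z gives the same grasp; the last joint's range is limited). The gripper opens to 85 mm and grips with 20 to 120 N. Pads are 22 mm wide; open, the fingers measure 114 mm over their backs; the gripper's body (76 mm by 85 mm) begins 54 mm behind the grasp point. The pads swing forward as they close: fully open they stand 13 mm farther back than shut.
Start: joints at [-0.119, 0.053, 1.613, -0, 1.476, -0.119], TCP at [0.625, 0, 0.405] pointing down, gripper open.
Joint ranges: [-3.01, 3.01], [-1.01, 2.22], [0.06, 2.58], [-1.02, 4.17], [0.09, 2.62], [-3.14, 3.14]. Speed limits (rad/s): [2.57, 2.57, 3.14, 3.14, 3.14, 3.14].

INTERFACE

Orientations are given as a rotation vector (axis times angle).
In Python, from station import get_obs, get_image, calibration, finish_job, tcp_to_grasp gives the robot as it stands. The module is installed in compiled form; this text tells all that it offers.
- The arm moves only by the tool arm_command, never from a script. Its argument "plan" is a list that holds one entry, the list of rows, each a list of 6 numbers: the shift along the tool's x, y, z in cm, then the turn, a rotation vector about the tool's x, y, z in rad. A call has 1 to 12 rows; each row is the pose to reach, as a shift and turn from the pose commanded when the call began, along the tool's axes at that moment; what a row does not reach only later rows make up. A row lasts 1/12 s, in which the tool goes at most 41.7 mm and 7.16 degrees, less where a joint would pass 70% of its speed; a pose out of reach is approached as far as the arm can. A call with a gripper value outside its range is refused whole. "gripper" is the closure, from -1 (fully open) to 1 (shut), set as the call begins (left out, the last holds). The fingers move at their own pace and stop on an object; "force" is the grip in N (left out, the last holds). Time passes only in rows, so rows that repeat a pose let the fingers close. It gives the time, the measured TCP pose, the force, the opening and the grip force at its end, in the units of the state.
- get_obs(): the state, without advancing time (a new reading comes with each control period).
- get_image(name): name is "scene" or "side" or "wrist"; returns (picture, depth): 420x560x3 uint8, blue, green, red; 420x560 float32, m along the optical axis (not along the pixel's ray), 0 where there is no reading.
- calibration(name): a dict with "fx", "fy", "cx", "cy" (pixels), "pose" (4x4, takes a point from camera to world coordinates). Camera axes: x right, y up, looking along -z (the intrinsics and any distortion apply to the point x, -y, -z); pixel columns grow to the right and rows downward; lengths in m; the calibration is good to about 2 mm. A picture is of the moment at which its call begins: read the wrist's pose just before it. calibration takes no time and is no camera call; for the wrist camera it gives the pose at the moment of the call.
- finish_job(): hands the job in; it is judged then, once.
The state is a dict: "t": time; "q": joint angles; "dq": joint speeds; "effort": joint torques, N m; "tool_pos": TCP position; "tool_rot": TCP orientation; "contact_force": force on the tool from outside, world axes, zero at the start; "wrist_torque": the same for the moment, N m; "opening": finger opening in m; "grip_force": force on a finger pad.
Only numpy, scipy, OpenCV 4.12 (cv2) and the standard library are available. Lean on these libraries where they do the work, as an engineer would, in place of code of your own. Each camera call takes 0.05 s, during which the arm holds its last target. There are 200 camera calls.

TASK

Get this bottle ready for the autoclave: pick up the white square bottle that has toppled over and stand it upright, fully home in the empty well of the metal carrier. Screw its blue cap down (clockwise from above) until it seats, then back it off a quarter turn so that it can vent. Finish while still gripping the cap at that setting, so that I can put the tape across it; leave the taped bottle and everything else on the bench alone.

Things in the scene. Friction and masses are not known exactly. Their poses are not given: they have to be found in the camera images.
- bottle: white plastic bottle with a square body, 54 x 54 mm and 90 mm high, then a short round shoulder and a blue screw cap; 124 mm high over the seated cap, about 0.15 kg. Origin: centre of its underside; z runs along the bottle from the base to the cap, x and y are square to its side faces. At the start it lies on one side face, z level and pointing roughly to the robot's right
- cap: the blue fluted screw cap of that bottle, round, 44 mm across and 24 mm high, with a white index stroke from its centre to the rim along its x. Origin: on the bottle's axis at the cap's lower rim, 98 mm above the bottle's underside when seated; z out of the cap's top
- cap_center (a point): the middle of the cap: on its axis, 12 mm below its top face, 110 mm above the bottle's underside when seated
- cap_screw (a joint): how far the cap is unscrewed, rad: 0 is seated on a firm stop, it grows as the cap turns anticlockwise seen from above its top and rises 4 mm a turn. It starts 1.0 to 2.3 rad open and stays where it is left (friction about 0.06 N m); the cap cannot come off within the range 0 to 4.7
- carrier: two-place metal bottle carrier, fixed to the bench: base plate 196 x 92 x 6 mm with two square wells 104 mm apart along its x, flared lips up to 49 mm above the bench. Origin: centre of its underside. The well toward -x (nearer the robot) is empty, the other one holds the taped bottle
- free_well (a point): centre of the floor of the empty well, 6 mm above the bench; x and y are square to its walls. The well is 57 mm square inside and 34 mm deep below the flared lips, so a bottle in it cannot turn more than about 4 degrees
- taped_bottle: an identical bottle, already done, standing in the other well with beige tape across its cap. Origin: centre of its underside
- tape_roll: roll of beige tape, 80 mm across, 18 mm high, a bystander. Origin: centre of its underside
- timer: white bench timer, 64 x 68 x 18 mm, a bystander. Origin: centre of its underside
- marker_black: black marker pen, 122 mm long, a bystander. Origin: under its middle
- scissors: scissors with black handles, 161 mm long, lying flat, a bystander. Origin: under its middle
There are look-alikes about, which are no part of the job. What is shaped like the taped_bottle but black is not meant.

How it is judged:
On the way, in this order (a step that is already met when the one before it is completed fails the run):
1. the bottle stands upright on the floor of the empty well (horizontal distance between bottle and free_well below 0.006 m and z of bottle in the frame of free_well below 0.005 m and angle between bottle's own z axis and vertical below 0.08 rad), for 0.2 s.
2. the cap is screwed down until it seats, with the bottle in the well (value of joint cap_screw below 0.06 rad and horizontal distance between bottle and free_well below 0.008 m and angle between bottle's own z axis and vertical below 0.12 rad), for 0.2 s.
At the end, for the whole second after the job is handed in: the bottle stands upright (within 0.08 rad) in the well that was empty, within 6 mm of its centre and floor; its cap, after having seated, is 1.22 to 1.92 rad (70 to 110 degrees) open and still; the fingers still grip the cap with more than 3 N; the taped bottle still stands in its well (value of joint cap_screw between 1.22 and 1.92 rad and velocity of joint cap_screw between -0.1 and 0.1 rad/s and contact force between the fingers and cap above 3 N and horizontal distance between bottle and free_well below 0.006 m and z of bottle in the frame of free_well below 0.006 m and angle between each of bottle, taped_bottle's own z axis and vertical below 0.08 rad and horizontal distance between taped_bottle and carrier below 0.058 m); the arm keeps its last pose, push and grip.
It fails at once if the taped bottle is knocked over or pulled out of its well (angle between taped_bottle's own z axis and vertical above 0.3 rad or distance of taped_bottle from where it was at the start of the episode above 0.02 m).
It fails at once if the tape roll, the timer, the marker or the scissors is pushed away by more than 3 cm (distance of any of tape_roll, timer, marker_black, scissors from where it was at the start of the episode above 0.03 m).
It also fails if it takes over 61 s, if anything falls off the work surface, if the arm or the gripper's body presses on something with over 40 N, if the wrist force passes 120 N, or if a joint passes its speed limit or range.

## Working session

There is one attempt and no reset: what is moved stays moved. The work goes in short steps, Python scripts to look and compute and a tool call to move; the robot and the scene stay as the last step left them, time stands still between calls to the robot, and variables do not carry over. Pictures are saved under pics/ and viewed, at most 10 in all, crops included, and the job is handed in when it is done.

Besides the shell and the picture viewer there is one more tool, called after "Call:" as a command line: name --argument value ..., lists and objects as JSON in quotes. arm_command: Moves the arm, as the interface text tells. Its arguments: {"type":"object","properties":{"plan":{"type":"array"},"gripper":{"type":"number"},"force":{"type":"number"}},"required":["plan"]}

```bash
mkdir -p pics; cat > h.py <<'E'
import numpy as np, cv2
from station import *
from scipy.spatial.transform import Rotation as R
def cloud(depth,c):
    v,u=np.mgrid[0:depth.shape[0],0:depth.shape[1]]
    d=depth
    P=np.stack([(u-c['cx'])/c['fx']*d,-(v-c['cy'])/c['fy']*d,-d],-1)
    T=np.array(c['pose'])
    return P@T[:3,:3].T+T[:3,3]
E
python3 - <<'E'
from h import *
print(get_obs()); print(tcp_to_grasp if not callable(tcp_to_grasp) else tcp_to_grasp())
for n in ("scene","side"):
    c=calibration(n); im,d=get_image(n); cv2.imwrite(f"pics/{n}0.png",im); np.savez(f"{n}0.npz",d=d,im=im); print(n,c)
E
```

```text
{'t': 0.0, 'q': array([-1.18989453e-01,  5.33404801e-02,  1.61429502e+00,  1.98217981e-05,
        1.47598065e+00, -1.19011503e-01]), 'dq': array([ 0.00026348, -0.0036965 ,  0.00077404,  0.00104474, -0.00137833,
       -0.00111863]), 'effort': array([ 2.70554956e-04, -3.93670499e+01, -3.70175600e+01, -1.62778279e-04,
        6.93513779e-03, -6.06393527e-06]), 'tool_pos': array([6.24730651e-01, 4.13181774e-05, 4.03472201e-01]), 'tool_rot': array([-2.22028534e+00, -2.22033009e+00,  1.93946391e-03]), 'contact_force': array([ 0.31900228,  0.12878424, -0.04358981]), 'wrist_torque': array([-0.01043161,  0.02124949, -0.01219461]), 'grip_force': 0.0, 'opening': 0.08543398124218182}
0.1547
scene {'fx': 516.7194869916437, 'fy': 516.7194869916437, 'cx': 275.3435487606988, 'cy': 212.52031029883665, 'pose': array([[-0.45468376,  0.34906516, -0.8193999 , -0.52368864],
       [-0.89064451, -0.18220221,  0.41659897,  0.62185415],
       [-0.00387629,  0.91921481,  0.39373736,  0.56283579],
       [ 0.        ,  0.        ,  0.        ,  1.        ]])}
side {'fx': 487.6448551064089, 'fy': 487.6448551064089, 'cx': 287.25581572987346, 'cy': 210.3612613610868, 'pose': array([[ 0.29923327,  0.63596259, -0.71134453, -0.62453455],
       [-0.95407917,  0.18858122, -0.23274465, -0.28823437],
       [-0.01387067,  0.74832394,  0.66318843,  1.10940727],
       [ 0.        ,  0.        ,  0.        ,  1.        ]])}
```

View pics/scene0.png

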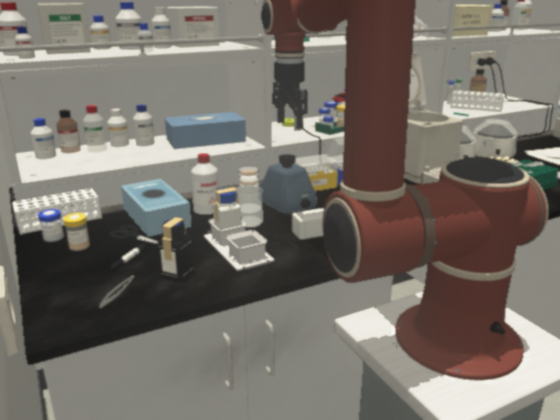

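View pics/side0.png

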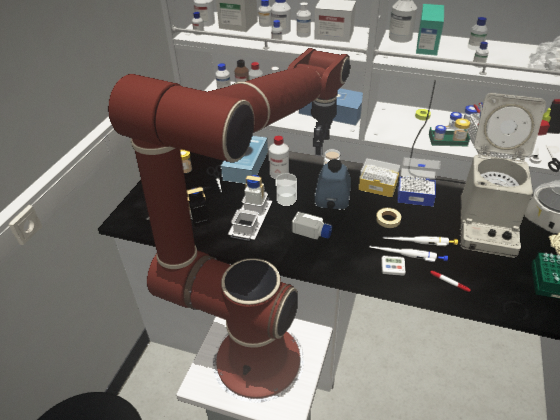

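Side view: the fallen white bottle is at (308,226) with its blue cap at (326,230). The carrier has its empty well at (243,222) and the taped bottle at (254,190). The black taped look-alike is at (198,205). The only toppled white square bottle with a blue cap is the one at (308,226).

```bash
python3 - <<'E'
from h import *
z=np.load('side0.npz'); im,d=z['im'],z['d']; c=calibration('side'); W=cloud(d,c)
crop=cv2.resize(im[170:260,180:350],None,fx=4.5,fy=4.5,interpolation=cv2.INTER_CUBIC); cv2.imwrite('pics/crop1.png',crop)
# bottle: white points above bench in region
m=np.zeros(d.shape,bool); m[205:245,285:345]=1
m&=(d>0)&(W[...,2]>0.015)&(W[...,2]<0.08)
P=W[m]; h=P[:,2]; print(len(P),'zmax',np.percentile(h,[50,90,98]),P.mean(0))
top=P[(h>0.045)]; r=cv2.minAreaRect((top[:,:2]*1000).astype(np.float32)); print('top',r)
hsv=cv2.cvtColor(im,cv2.COLOR_BGR2HSV)
b=m&(hsv[...,0]>100)&(hsv[...,0]<125)&(hsv[...,1]>110); print('cap',b.sum(),W[b].mean(0),W[b].min(0),W[b].max(0))
w=m&(hsv[...,1]<60)&(hsv[...,2]>140)&(W[...,2]>.046); print('body top',w.sum(),W[w].mean(0),cv2.minAreaRect((W[w][:,:2]*1000).astype(np.float32)))
# carrier
m=np.zeros(d.shape,bool); m[175:242,225:275]=1
k=m&(d>0)&(W[...,2]>0.04)&(W[...,2]<0.056); print('lips',k.sum(),cv2.minAreaRect((W[k][:,:2]*1000).astype(np.float32)))
k=m&(d>0)&(W[...,2]>0.003)&(W[...,2]<0.012); print('plate',k.sum(),cv2.minAreaRect((W[k][:,:2]*1000).astype(np.float32)))
k=m&(d>0)&(W[...,2]>0.11)&(W[...,2]<0.15); print('tapedtop',k.sum(),W[k].mean(0))
im,d=get_image('wrist'); cv2.imwrite('pics/w0.png',im); print(calibration('wrist'))
E
```

```text
755 zmax [0.04522396 0.05462331 0.05713034] [ 0.48408022 -0.0110829   0.04134516]
top ((483.2151794433594, -7.989051818847656), (121.55744171142578, 59.291160583496094), 87.81709289550781)
cap 110 [ 0.4672454  -0.05807854  0.03690818] [ 0.4537602  -0.07026869  0.0157943 ] [ 0.48938552 -0.04413858  0.05382636]
body top 325 [0.48237045 0.00582172 0.05261011] ((485.3133239746094, 4.883949279785156), (92.22885131835938, 58.29750442504883), 83.42249298095703)
lips 278 ((538.2265014648438, 221.00360107421875), (274.7900390625, 106.0193099975586), 14.893056869506836)
plate 570 ((541.9288940429688, 225.56991577148438), (337.7875671386719, 180.3554229736328), 22.171390533447266)
tapedtop 160 [0.54027508 0.20726218 0.12499892]
{'fx': 375.6763101515537, 'fy': 375.6763101515537, 'cx': 280.48420099157556, 'cy': 209.52371479974232, 'pose': array([[ 9.99996654e-01,  7.89206677e-04,  2.46363766e-03,
         6.24943625e-01],
       [-1.42100814e-03,  9.63366688e-01,  2.68183901e-01,
         6.84561674e-02],
       [-2.16173393e-03, -2.68186504e-01,  9.63364586e-01,
         3.73437478e-01],
       [ 0.00000000e+00,  0.00000000e+00,  0.00000000e+00,
         1.00000000e+00]])}
```

View pics/crop1.png

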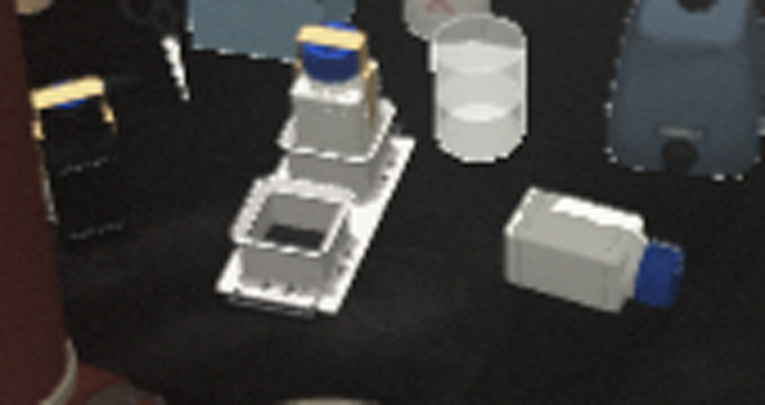

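View pics/w0.png

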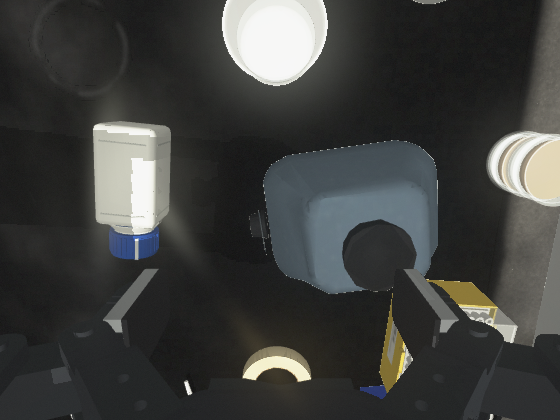

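The wrist view confirms it: the bottle lies at (132,180) with its axis along −y, and the blue cap is at (134,243). I'll move the wrist camera so it covers both the bottle and the carrier.

Call:
arm_command --plan '[[[3,-4,0,0,0,0],[6,-8,0,0,0,0],[10,-12.5,0,0,0,0],[10,-12.5,0,0,0,0],[10,-12.5,0,0,0,0],[10,-12.5,0,0,0,0]]]'

```text
t: 0.65
tool_pos: [0.4988, 0.101, 0.4045]
tool_rot: [2.219, 2.224, 0.0]
contact_force: [0.2, -0.4, 1.3]
opening: 0.0854
grip_force: 0.0
```

```bash
python3 - <<'E'
from h import *
o=get_obs(); print(o['t'],o['q'],o['tool_pos']); c=calibration('wrist'); im,d=get_image('wrist'); cv2.imwrite('pics/w1.png',im); np.savez('w1.npz',im=im,d=d,W=cloud(d,c),pose=c['pose'])
E
```

```text
0.65 [ 5.34562502e-02 -2.29954567e-01  1.87812321e+00 -2.14554004e-04
  1.49306232e+00  5.11351960e-02] [0.4988432  0.10097513 0.40451978]
```

View pics/w1.png

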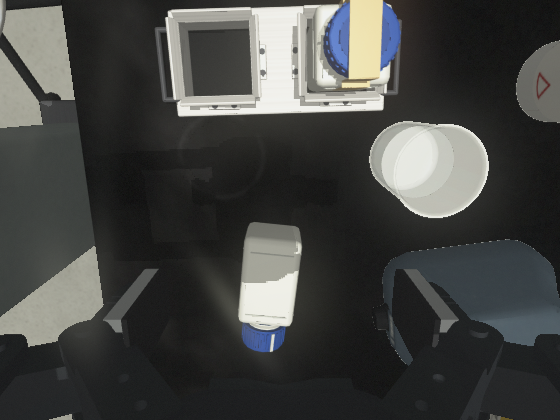

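The view shows the bottle at (270,285), the empty well at (216,60), the taped bottle at (355,45) and a glass beaker at (430,170). I'll measure the bottle and the well from this depth image.

```bash
python3 - <<'E'
from h import *
z=np.load('w1.npz'); im,d,W=z['im'],z['d'],z['W']
hsv=cv2.cvtColor(im,cv2.COLOR_BGR2HSV)
def box(r0,r1,c0,c1):
    m=np.zeros(d.shape,bool); m[r0:r1,c0:c1]=1; return m&(d>0)
def rect(m): 
    q=(W[m][:,:2]*1000).astype(np.float32); return m.sum(),np.median(W[m],0).round(4),cv2.minAreaRect(q)
print('bench z',np.median(W[box(150,220,250,350)][:,2]))
b=box(215,360,230,310)
print('bot top',rect(b&(W[...,2]>.047)&(W[...,2]<.062)&(hsv[...,1]<70)))
w=b&(W[...,2]>.047)&(W[...,2]<.062)&(hsv[...,1]<70); P=W[w]
# edges: left/right per y slab
for y in np.arange(P[:,1].min()+.005,P[:,1].max(),.012):
    s=P[abs(P[:,1]-y)<.004]; print(round(y,3),s[:,0].min().round(4),s[:,0].max().round(4))
k=b&(hsv[...,0]>100)&(hsv[...,0]<130)&(hsv[...,1]>110)&(W[...,2]>.015); print('cap',rect(k),W[k].min(0),W[k].max(0))
c=box(0,120,155,275)
print('floor',rect(c&box(26,92,195,248)&(W[...,2]<.012)))
for h in (.012,.03,.042,.046): 
    m=c&(W[...,2]>h)&(W[...,2]<.056); print('lip>',h,rect(m))
print('plate',rect(box(0,120,155,400)&(W[...,2]>.003)&(W[...,2]<.011)&(hsv[...,2]>120)))
t=box(0,80,320,400)&(W[...,2]>.11); print('taped cap',rect(t))
# inner opening by white rim contour
print('profile row55', [(u,W[55,u].round(3).tolist()) for u in range(160,270,4)])
print('profile col220', [(v,W[v,220].round(3).tolist()) for v in range(4,118,4)])
E
```

```text
bench z 0.0002701622124543779
bot top (np.int64(5023), array([0.488 , 0.0112, 0.054 ]), ((485.931640625, -7.73760986328125), (122.0875473022461, 53.97737121582031), 83.91191864013672))
-0.064 0.4885 0.4915
-0.052 0.4896 0.4926
-0.04 0.4699 0.5073
-0.028 0.4578 0.5112
-0.016 0.4577 0.5121
-0.004 0.4591 0.513
0.008 0.4603 0.5147
0.02 0.4617 0.5155
0.032 0.4629 0.5172
0.044 0.4642 0.5179
cap (np.int64(699), array([ 0.4806, -0.0574,  0.0471]), ((481.15093994140625, -57.92611312866211), (24.47493553161621, 44.18722152709961), 84.21723937988281)) [ 0.45894343 -0.0714705   0.02881061] [ 0.50274372 -0.04500587  0.05110631]
floor (np.int64(3360), array([0.4448, 0.2088, 0.0076]), ((444.1240539550781, 208.58602905273438), (55.134517669677734, 48.70493698120117), 88.44624328613281))
lip> 0.012 (np.int64(4564), array([0.4344, 0.2171, 0.045 ]), ((445.5926818847656, 205.0146484375), (75.58319854736328, 75.72814178466797), 1.2226369380950928))
lip> 0.03 (np.int64(3947), array([0.4377, 0.2147, 0.046 ]), ((444.6931457519531, 206.14952087402344), (73.64997100830078, 73.51241302490234), 1.66129887104034
[... 1652 characters left out ...]
]), (24, [0.448, 0.235, 0.028]), (28, [0.445, 0.235, 0.012]), (32, [0.445, 0.232, 0.007]), (36, [0.445, 0.229, 0.008]), (40, [0.444, 0.225, 0.008]), (44, [0.444, 0.222, 0.006]), (48, [0.499, 0.169, 0.374]), (52, [0.444, 0.215, 0.008]), (56, [0.444, 0.212, 0.009]), (60, [0.444, 0.209, 0.007]), (64, [0.444, 0.205, 0.008]), (68, [0.443, 0.202, 0.008]), (72, [0.443, 0.198, 0.009]), (76, [0.443, 0.195, 0.006]), (80, [0.443, 0.191, 0.006]), (84, [0.443, 0.188, 0.008]), (88, [0.443, 0.184, 0.009]), (92, [0.443, 0.181, 0.008]), (96, [0.448, 0.177, 0.042]), (100, [0.448, 0.173, 0.047]), (104, [0.448, 0.17, 0.048]), (108, [0.442, 0.166, 0.008]), (112, [0.442, 0.163, 0.007]), (116, [0.44, 0.159, 0.0])]
```

```bash
cat >> h.py <<'E'
import json
R0=np.array([[0,1,0],[1,0,0],[0,0,-1.]])
def load():
    p=json.load(open('cmd.json')); return np.array(p['p']),np.array(p['R'])
def save(p,Rm): json.dump(dict(p=list(p),R=np.array(Rm).tolist()),open('cmd.json','w'))
def done(row):  # apply the last row sent
    p,Rm=load(); row=np.array(row,float); save(p+Rm@row[:3]/100,Rm@R.from_rotvec(row[3:]).as_matrix())
def rot(psi,th): return R0@R.from_euler('ZY',[psi,th]).as_matrix()
def go(G,psi,th,back=0):   # row bringing the grasp point to G (m), drawn back by 'back'
    p,Rm=load(); T=rot(psi,th); t=np.array(G)-(tcp_to_grasp+back)*T[:,2]
    print(np.round(np.r_[Rm.T@(t-p)*100,R.from_matrix(Rm.T@T).as_rotvec()],3).tolist(), 'tcp',t.round(3))
E
python3 - <<'E'
from h import *
save([.5,.1,.405],R0)
s=.072; G=[.4921-.096*s,.053-.995*s,.028]; print(G)
go(G,.096,.55,.09)
E
```

```text
[0.485188, -0.018639999999999997, 0.028]
[-24.595, -2.707, 16.839, -0.026, 0.55, 0.094] tcp [ 0.473 -0.146  0.237]
```

Call:
arm_command --plan '[[[-24.6,-2.7,16.8,-0.026,0.55,0.094],[-24.6,-2.7,16.8,-0.026,0.55,0.094],[-24.6,-2.7,16.8,-0.026,0.55,0.094],[-24.6,-2.7,16.8,-0.026,0.55,0.094],[-24.6,-2.7,16.8,-0.026,0.55,0.094],[-24.6,-2.7,16.8,-0.026,0.55,0.094],[-24.6,-2.7,16.8,-0.026,0.55,0.094],[-24.6,-2.7,16.8,-0.026,0.55,0.094],[-24.6,-2.7,16.8,-0.026,0.55,0.094],[-24.6,-2.7,16.8,-0.026,0.55,0.094],[-24.6,-2.7,16.8,-0.026,0.55,0.094],[-24.6,-2.7,16.8,-0.026,0.55,0.094]]]' --gripper -1 --force 40

```text
t: 1.7
tool_pos: [0.4737, -0.1453, 0.238]
tool_rot: [-2.009, -1.829, -0.568]
contact_force: [-0.3, -0.4, -0.6]
opening: 0.0856
grip_force: 0.0
```

```bash
python3 - <<'E'
from h import *
done([-24.6, -2.7, 16.8, -0.026, 0.55, 0.094])
o=get_obs(); print(o['t'],o['q'].round(3),o['tool_pos'],load()[0]); c=calibration('wrist'); im,d=get_image('wrist'); cv2.imwrite('pics/w2.png',im)
W=cloud(d,c); hsv=cv2.cvtColor(im,cv2.COLOR_BGR2HSV)
g=(d>0)&(W[...,2]>.048)&(W[...,2]<.06)&(abs(W[...,0]-.485)<.06)&(W[...,1]>-.03)&(W[...,1]<.07)&(hsv[...,1]<70)
P=W[g]; print(len(P),np.median(P,0),P.min(0),P.max(0),cv2.minAreaRect((P[:,:2]*1000).astype(np.float32)))
go([.4852,-.0186,.028],.096,.55)
E
```

```text
1.7 [-0.551 -0.033  2.023  0.494  1.432 -0.596] [ 0.47371887 -0.14530441  0.23804054] [ 0.473 -0.146  0.237]
12573 [0.48754111 0.00620689 0.0544311 ] [ 0.45733224 -0.02999617  0.04800231] [0.51875185 0.05181964 0.05703275] ((488.15234375, 8.979240417480469), (83.7879867553711, 54.050113677978516), 83.99285888671875)
[-0.017, -0.004, 9.037, -0.0, -0.0, -0.001] tcp [ 0.477 -0.099  0.16 ]
```

View pics/w2.png

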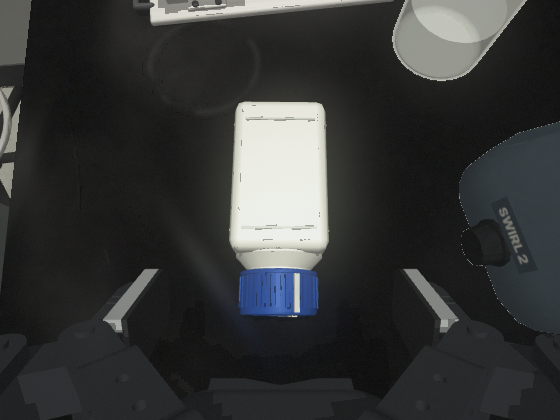

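Bottle centred between the open fingers at (280,180), cap at (278,292). The tilt is reachable and the geometry agrees, so I'll grasp now.

Call:
arm_command --plan '[[[0,0,3,0,0,0],[0,0,6,0,0,0],[0,0,8,0,0,0],[0,0,9,0,0,0],[0,0,9,0,0,0],[0,0,9,0,0,0],[0,0,9,0,0,0]]]'

```text
t: 2.33
tool_pos: [0.4784, -0.0996, 0.1616]
tool_rot: [-2.011, -1.828, -0.569]
contact_force: [0.5, 0.4, 0.1]
opening: 0.0852
grip_force: 0.0
```

Call:
arm_command --plan '[[[0,0,0,0,0,0],[0,0,0,0,0,0],[0,0,0,0,0,0],[0,0,0,0,0,0],[0,0,0,0,0,0],[0,0,0,0,0,0],[0,0,0,0,0,0],[0,0,0,0,0,0],[0,0,0,0,0,0]]]' --gripper 1 --force 45

```text
t: 3.08
tool_pos: [0.4781, -0.0999, 0.1611]
tool_rot: [-2.012, -1.826, -0.568]
contact_force: [-1.6, -4.3, 5.7]
opening: 0.0535
grip_force: 48.8
```

```bash
python3 - <<'E'
from h import *
done([0,0,9,0,0,0])
o=get_obs(); print(o['t'],o['tool_pos'],load()[0],o['contact_force'])
# lift, then upright over the well, high
go([.4852,-.0186,.20],.096,.55)
go([.4447,.2063,.21],-.029,.55-np.pi/2)
E
```

```text
3.0833 [ 0.47812631 -0.09991047  0.16113441] [ 0.47748683 -0.09914139  0.16029186] [-1.59660165 -4.34672987  5.68129421]
[8.979, -0.013, -14.623, -0.0, -0.0, -0.001] tcp [ 0.477 -0.099  0.332]
[43.623, -7.855, 11.456, -0.033, -1.569, -0.135] tcp [0.441 0.338 0.291]
```

Call:
arm_command --plan '[[[1,0,-2,0,0,0],[3,0,-5,0,0,0],[5,0,-8,0,0,0],[7,0,-11,0,0,0],[9,0,-14.6,0,0,0],[9,0,-14.6,0,0,0],[9,0,-14.6,0,0,0]]]'

```text
t: 3.67
tool_pos: [0.4781, -0.0991, 0.3342]
tool_rot: [-2.013, -1.83, -0.57]
contact_force: [0.1, -0.6, -1.6]
opening: 0.0536
grip_force: 48.3
```

```bash
python3 - <<'E'
from h import *
done([9,0,-14.6,0,0,0])
o=get_obs(); print(o['t'],o['tool_pos'],load()[0],o['contact_force'],o['opening'],o['grip_force'])
z=np.load('scene0.npz'); W=cloud(z['d'],calibration('scene')); d=z['d']
m=(d>0)&(W[...,2]>.02)&(W[...,2]<.5)&(W[...,0]>.2)&(W[...,0]<.75)&(W[...,1]>.25)&(W[...,1]<.8)
H={}
for x,y,h in W[m]: k=(round(x/.05)*5,round(y/.05)*5); H.setdefault(k,[]).append(h)
for k in sorted(H): 
    if len(H[k])>4: print(k,len(H[k]),round(max(H[k]),3),end='; ')
print()
go([.4447,.2063,.21],-.029,.55-np.pi/2)
E
```

```text
3.6667 [ 0.47814207 -0.09913379  0.33419967] [ 0.47760813 -0.09880608  0.33180242] [ 0.12060719 -0.57960293 -1.58559648] 0.05357829730022488 48.271538615226746
(25, 70) 9 0.202; (30, 70) 14 0.2; (40, 35) 505 0.127; (40, 40) 444 0.127; (45, 35) 254 0.128; (45, 40) 363 0.128; (65, 25) 78 0.071; (65, 30) 291 0.072; (65, 35) 384 0.071; (65, 40) 69 0.07; (65, 50) 92 0.08; (65, 55) 453 0.082; (70, 25) 23 0.071; (70, 30) 145 0.073; (70, 35) 150 0.072; (70, 40) 113 0.073; (70, 50) 17 0.08; (70, 55) 69 0.082; (75, 30) 59 0.072; (75, 35) 68 0.072; (75, 40) 56 0.071; (75, 55) 77 0.071; (75, 60) 340 0.072; 
[34.623, -7.855, 26.056, -0.033, -1.569, -0.135] tcp [0.441 0.338 0.291]
```

The black look-alike at about (0.43, 0.375) would be in the way of a gripper coming from +y. I'll bring the bottle in from −y instead, so first I check that the joints allow it with a small fitted arm model.

```bash
cat > kin.py <<'E'
from h import *
from scipy.optimize import least_squares
def fk(q,k):
    h,a1,L2,L3,e,d6,a3=k
    A=R.from_euler('Z',q[0]); u=A*R.from_euler('Y',q[1]); f=A*R.from_euler('Y',q[1]+q[2])
    w=f*R.from_euler('ZY',[q[3],q[4]])
    p=A.apply([a1,e,h])+u.apply([0,0,L2])+f.apply([a3,0,L3])+w.apply([0,0,d6])
    return p,(w*R.from_euler('Z',q[5]+np.pi/2)).as_matrix()
obs=[([-0.11899,0.05334,1.614295,0,1.47598,-.119],[.62473,0,.40347]),
([0.05345,-0.22995,1.87812,-.0002,1.49306,.0511],[.49884,.10098,.40452]),
([-0.551,-0.033,2.023,0.494,1.432,-0.596],[.47372,-.14530,.23804])]
E
python3 - <<'E'
from kin import *
o=get_obs(); obs.append((list(o['q']),list(o['tool_pos']))); print(o['q'].round(3))
print(fk(o['q'],[0]*7)[1].round(3), R.from_rotvec(o['tool_rot']).as_matrix().round(3))
s=least_squares(lambda k:np.concatenate([fk(q,k)[0]-p for q,p in obs]+[.001*(np.array(k)-[.3,0,.4,.4,.07,.1,0])]),[.3,0,.4,.4,.07,.1,0])
k=s.x; print(k.round(3),[(fk(q,k)[0]-p).round(4).tolist() for q,p in obs]); np.save('k.npy',k)
lo=np.array([-3.01,-1.01,.06,-1.02,.09,-3.14]);hi=np.array([3.01,2.22,2.58,4.17,2.62,3.14])
def ik(p,T,q0): 
    r=least_squares(lambda q:np.r_[(fk(q,k)[0]-p)*5,(fk(q,k)[1]-T).ravel()],np.clip(q0,lo+.01,hi-.01),bounds=(lo,hi)); return r.x.round(2),r.cost
for z in (.24,.08):
  for n,psi,th in (('-y',np.pi-.029,.55-np.pi/2),('-x',np.pi/2-.029,.55-np.pi/2)):
    T=rot(psi,th); p=np.array([.4447,.2063,z])-.1547*T[:,2]
    for q0 in ([0,0,2,1,1.5,2.5],[0,-.5,2.2,.5,1.2,-2.5],[.2,-.8,2.3,0,1,1.5]): print(z,n,p.round(3),*ik(p,T,q0))
E
```

```text
[-0.465 -0.191  1.991  0.509  1.556 -0.434]
[[ 0.08   0.995  0.054]
 [ 0.85  -0.096  0.518]
 [ 0.521  0.005 -0.854]] [[ 0.08   0.995  0.054]
 [ 0.85  -0.096  0.518]
 [ 0.521  0.005 -0.854]]
[ 0.239 -0.     0.426  0.61   0.074  0.106  0.096] [[-0.0, 0.0, -0.0], [0.0, -0.0, -0.0], [-0.0, -0.0001, -0.0], [-0.0, 0.0001, 0.0]]
0.24 -y [0.449 0.074 0.321] [-0.2  -0.26  2.13  0.98  1.6   2.76] 8.843182979186987e-24
0.24 -y [0.449 0.074 0.321] [-0.14 -0.34  2.12  0.95  1.56 -3.14] 0.10266603716411753
0.24 -y [0.449 0.074 0.321] [-0.2  -0.26  2.13  0.98  1.6   2.76] 1.1210285258916298e-18
0.24 -x [0.577 0.21  0.321] [0.2  0.33 1.53 0.2  2.29 1.79] 6.9720637904316155e-25
0.24 -x [0.577 0.21  0.321] [ 0.23  0.4   1.4   1.25  2.62 -3.14] 0.7420786202242939
0.24 -x [0.577 0.21  0.321] [0.2  0.33 1.53 0.2  2.29 1.79] 2.477311800866426e-29
0.08 -y [0.449 0.074 0.161] [-0.2   0.05  2.18  1.    1.41  2.47] 2.061738399048471e-28
0.08 -y [0.449 0.074 0.161] [-0.07 -0.12  2.18  0.85  1.31 -3.14] 0.2895785999780498
0.08 -y [0.449 0.074 0.161] [-0.2   0.05  2.18  1.    1.41  2.47] 7.291902653333612e-18
0.08 -x [0.577 0.21  0.161] [0.2  0.53 1.56 0.17 2.05 1.74] 1.0897694034382888e-30
0.08 -x [0.577 0.21  0.161] [ 0.23  0.65  1.36  1.18  2.62 -3.14] 1.0979084468684337
0.08 -x [0.577 0.21  0.161] [0.2  0.53 1.56 0.17 2.05 1.74] 1.0491122029750323e-24
```

```bash
python3 - <<'E'
from kin import *
p,Rm=load(); A=[0,0,0,0,0,1.6]; save(p,Rm@R.from_rotvec(A[3:]).as_matrix())
go([.4447,.2063,.24],np.pi-.029,.55-np.pi/2)
p1,R1=load(); T=rot(np.pi-.029,.55-np.pi/2); t=np.array([.4447,.2063,.24])-.1547*T[:,2]
rv=R.from_matrix(R1.T@T).as_rotvec(); k=np.load('k.npy'); q=get_obs()['q']
def ik(p,T,q0): return least_squares(lambda q:np.r_[(fk(q,k)[0]-p)*5,(fk(q,k)[1]-T).ravel()],q0)
for s in np.linspace(0,1,6): r=ik(p,Rm@R.from_rotvec([0,0,1.6*s]).as_matrix(),q); q=r.x; print(q.round(2),r.cost<1e-9)
for s in np.linspace(0,1,8): 
    Rs=R1@R.from_rotvec(rv*s).as_matrix(); ps=p1+(t-p1)*s; r=ik(ps,Rs,q); q=r.x; print(q.round(2),r.cost<1e-9,(ps+.1547*Rs[:,2]).round(3), 'axis',(-Rs[:,0]*np.cos(.55)+0).round(2))
save(p,Rm)
E
```

```text
[-4.964, -13.749, 9.809, 0.287, -0.435, 1.42] tcp [0.449 0.074 0.321]
[-0.47 -0.19  1.99  0.51  1.56 -0.43] True
[-0.47 -0.19  1.99  0.51  1.56 -0.11] True
[-0.47 -0.19  1.99  0.51  1.56  0.21] True
[-0.47 -0.19  1.99  0.51  1.56  0.53] True
[-0.47 -0.19  1.99  0.51  1.56  0.85] True
[-0.47 -0.19  1.99  0.51  1.56  1.17] True
[-0.47 -0.19  1.99  0.51  1.56  1.17] True [ 0.485 -0.018  0.2  ] axis [-0.85  0.1   0.01]
[-0.43 -0.2   2.01  0.54  1.6   1.4 ] True [0.473 0.013 0.203] axis [-0.81  0.22  0.15]
[-0.39 -0.2   2.02  0.59  1.64  1.63] True [0.463 0.046 0.207] axis [-0.74  0.31  0.28]
[-0.35 -0.21  2.04  0.65  1.67  1.86] True [0.454 0.079 0.212] axis [-0.64  0.39  0.41]
[-0.32 -0.22  2.06  0.72  1.68  2.09] True [0.448 0.112 0.219] axis [-0.51  0.44  0.52]
[-0.28 -0.23  2.08  0.81  1.67  2.32] True [0.445 0.144 0.226] axis [-0.35  0.47  0.62]
[-0.24 -0.24  2.11  0.89  1.64  2.54] True [0.444 0.176 0.233] axis [-0.19  0.47  0.68]
[-0.2  -0.26  2.13  0.98  1.6   2.76] True [0.445 0.206 0.24 ] axis [-0.01  0.45  0.73]
```

Call:
arm_command --plan '[[[0,0,0,0,0,0.1],[0,0,0,0,0,0.25],[0,0,0,0,0,0.4],[0,0,0,0,0,0.52],[0,0,0,0,0,0.64],[0,0,0,0,0,0.76],[0,0,0,0,0,0.88],[0,0,0,0,0,1.0],[0,0,0,0,0,1.12],[0,0,0,0,0,1.22],[0,0,0,0,0,1.3],[0,0,0,0,0,1.3]]]'

```text
t: 4.67
tool_pos: [0.4768, -0.0985, 0.3285]
tool_rot: [-2.586, -0.223, -0.127]
contact_force: [0.9, 0.8, -1.7]
opening: 0.0536
grip_force: 48.1
```

Call:
arm_command --plan '[[[0,0,0,0,0,0.1],[0,0,0,0,0,0.2],[0,0,0,0,0,0.3],[0,0,0,0,0,0.3]]]'

```text
t: 5.0
tool_pos: [0.4771, -0.0986, 0.3295]
tool_rot: [-2.585, 0.163, -0.02]
contact_force: [-0.1, 0.5, -0.9]
opening: 0.0537
grip_force: 48.1
```

```bash
python3 - <<'E'
from h import *
done([0,0,0,0,0,1.6]); o=get_obs(); print(o['q'].round(2),o['tool_pos'],o['opening'],o['grip_force']); print(R.from_rotvec(o['tool_rot']).as_matrix().round(3),load()[1].round(3))
go([.4447,.2063,.24],np.pi-.029,.55-np.pi/2)
E
```

```text
[-0.47 -0.19  2.    0.51  1.56  1.17] [ 0.477081   -0.0985907   0.32951463] 0.053666522584491956 48.110389709472656
[[ 0.993 -0.112  0.047]
 [-0.12  -0.845  0.522]
 [-0.019 -0.523 -0.852]] [[ 0.993 -0.111  0.05 ]
 [-0.121 -0.845  0.521]
 [-0.016 -0.523 -0.852]]
[-4.964, -13.749, 9.809, 0.287, -0.435, 1.42] tcp [0.449 0.074 0.321]
```

Call:
arm_command --plan '[[[-0.5,-1.4,1.0,0.03,-0.045,0.1],[-1,-2.8,2.0,0.06,-0.09,0.25],[-1.5,-4.2,3,0.09,-0.13,0.37],[-2,-5.6,4,0.115,-0.175,0.5],[-2.5,-7,5,0.14,-0.21,0.62],[-3,-8.4,6,0.17,-0.26,0.74],[-3.5,-9.8,7,0.2,-0.3,0.86],[-4,-11,7.85,0.22,-0.33,0.96],[-4,-11,7.85,0.23,-0.35,1.06],[-4,-11,7.85,0.23,-0.35,1.136],[-4,-11,7.85,0.23,-0.35,1.136]]]'

```text
t: 5.92
tool_pos: [0.4535, 0.0402, 0.3213]
tool_rot: [-1.898, 1.343, 0.753]
contact_force: [0.4, 0.2, -1.7]
opening: 0.0538
grip_force: 48.1
```

```bash
python3 - <<'E'
from h import *
done([-4, -11, 7.85, 0.23, -0.35, 1.136]); o=get_obs(); print(o['q'].round(2),o['tool_pos'],load()[0],o['opening'],o['grip_force'])
go([.4447,.2063,.24],np.pi-.029,.55-np.pi/2)
E
```

```text
[-0.26 -0.23  2.1   0.86  1.66  2.45] [0.45347565 0.04016424 0.32129555] [0.45405757 0.0398689  0.32303477] 0.05375237108095325 48.08763563632965
[-1.922, -0.232, 2.929, 0.058, -0.086, 0.284] tcp [0.449 0.074 0.321]
```

Call:
arm_command --plan '[[[-0.64,-0.08,0.98,0.02,-0.03,0.09],[-1.28,-0.16,1.95,0.04,-0.06,0.19],[-1.92,-0.23,2.93,0.058,-0.086,0.284],[-1.92,-0.23,2.93,0.058,-0.086,0.284],[-1.92,-0.23,2.93,0.058,-0.086,0.284],[-1.92,-0.23,2.93,0.058,-0.086,0.284]]]'

```text
t: 6.42
tool_pos: [0.4485, 0.0742, 0.3203]
tool_rot: [-1.632, 1.579, 0.91]
contact_force: [0.2, 0.1, -1.2]
opening: 0.0533
grip_force: 48.1
```

```bash
python3 - <<'E'
from h import *
done([-1.92, -0.23, 2.93, 0.058, -0.086, 0.284]); o=get_obs(); print(o['t'],o['q'].round(2),o['tool_pos'],load()[0],o['opening'],o['grip_force'])
for n in ('scene','side'):
    c=calibration(n); im,d=get_image(n); W=cloud(d,c); np.savez(n+'1.npz',im=im,d=d); hsv=cv2.cvtColor(im,cv2.COLOR_BGR2HSV)
    near=(d>0)&(abs(W[...,0]-.445)<.07)&(abs(W[...,1]-.206)<.07)&(W[...,2]>.14)&(W[...,2]<.34)
    cap=near&(hsv[...,0]>100)&(hsv[...,0]<130)&(hsv[...,1]>110); body=near&(hsv[...,1]<70)&(hsv[...,2]>90)
    for nm,m in (('cap',cap),('body',body)): 
        P=W[m]; print(n,nm,m.sum(),np.percentile(P,[2,50,98],axis=0).round(4).tolist() if m.any() else '')
    # symmetric-edge axis: pixel midline per row
    if n=='scene': v,u=np.where(near); cv2.imwrite('pics/s1.png',cv2.resize(im[v.min()-30:v.max()+60,u.min()-30:u.max()+40],None,fx=4,fy=4,interpolation=cv2.INTER_CUBIC)[:600,:800])
E
```

```text
6.4167 [-0.2  -0.25  2.13  0.98  1.6   2.76] [0.44852213 0.07415743 0.32026067] [0.44850679 0.07446296 0.32083031] 0.05334446868218703 48.06563079357147
scene cap 233 [[0.4195, 0.1955, 0.2728], [0.4268, 0.2145, 0.286], [0.4556, 0.2283, 0.2925]]
scene body 1360 [[0.4073, 0.1578, 0.1738], [0.4183, 0.2191, 0.2207], [0.4672, 0.2354, 0.2753]]
side cap 0 
side body 158 [[0.4121, 0.1808, 0.1717], [0.4181, 0.1955, 0.1865], [0.4539, 0.2301, 0.2083]]
```

View pics/s1.png

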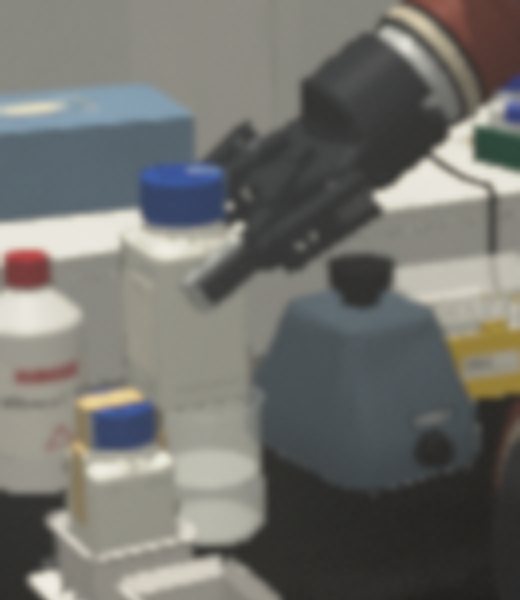

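The bottle hangs upright, with the finger across its body at (215,280) and its cap at (183,195). I'll check its tilt and offset by fitting planes to its faces.

```bash
python3 - <<'E'
from h import *
c=calibration('scene'); z=np.load('scene1.npz'); W=cloud(z['d'],c); d=z['d']; hsv=cv2.cvtColor(z['im'],cv2.COLOR_BGR2HSV)
near=(d>0)&(abs(W[...,0]-.445)<.06)&(abs(W[...,1]-.206)<.06)&(W[...,2]>.14)&(W[...,2]<.255)&(hsv[...,1]<80)&(hsv[...,2]>80)
P=W[near]
def face(sel,ax):
    Q=P[sel]
    for _ in range(4):
        o=1-ax; A=np.c_[Q[:,o]-[.445,.206][o],Q[:,2]-.2,np.ones(len(Q))]; s=np.linalg.lstsq(A,Q[:,ax],rcond=None)[0]; r=abs(Q[:,ax]-A@s); Q=Q[r<max(.002,2*r.std())]
    print('face',ax,len(Q),'slope other',s[0].round(4),'slope z',s[1].round(4),'at centre',s[2].round(4))
face((abs(P[:,0]-.418)<.006)&(P[:,1]<.228)&(P[:,2]>.175),0)
face((abs(P[:,1]-.2335)<.006)&(P[:,0]>.424)&(P[:,2]>.175),1)
s=(abs(P[:,1]-.2335)<.008)|(abs(P[:,0]-.418)<.006); print('zlow/hi',np.percentile(P[s][:,2],[0.5,1,2,5,98,99.5]).round(4))
v,u=np.where((d>0)&(abs(W[...,0]-.445)<.06)&(abs(W[...,1]-.206)<.06)&(W[...,2]>.255)&(W[...,2]<.3)&(hsv[...,0]>100)&(hsv[...,0]<130)&(hsv[...,1]>110))
print('cap topz',np.percentile(W[v,u,2],[90,98]))
go([.4447,.2063,.095],np.pi-.029,.55-np.pi/2)
E
```

```text
face 0 427 slope other -0.0393 slope z -0.0065 at centre 0.4167
face 1 268 slope other 0.0198 slope z -0.0018 at centre 0.2344
zlow/hi [0.1713 0.1718 0.173  0.1755 0.2537 0.2548]
cap topz [0.29198207 0.29252544]
[12.359, -0.006, 7.578, 0.0, 0.0, -0.0] tcp [0.449 0.074 0.176]
```

Call:
arm_command --plan '[[[1.5,0,0.92,0,0,0],[4,0,2.45,0,0,0],[6.5,0,3.99,0,0,0],[8.5,0,5.21,0,0,0],[9.8,0,6.01,0,0,0],[9.8,0,6.01,0,0,0],[9.8,0,6.01,0,0,0]]]'

```text
t: 7.1
tool_pos: [0.4485, 0.0742, 0.2052]
tool_rot: [-1.628, 1.582, 0.914]
contact_force: [-0.1, 0.4, -0.7]
opening: 0.0532
grip_force: 48.1
```

```bash
python3 - <<'E'
from h import *
done([9.8,0,6.01,0,0,0]); o=get_obs(); print(o['t'],o['tool_pos'],load()[0],o['contact_force'])
c=calibration('scene'); im,d=get_image('scene'); W=cloud(d,c); hsv=cv2.cvtColor(im,cv2.COLOR_BGR2HSV)
m=(d>0)&(W[...,2]>.044)&(W[...,2]<.053)&(abs(W[...,0]-.445)<.05)&(abs(W[...,1]-.206)<.05)
P=W[m]; print('lip',len(P),P.min(0),P.max(0),cv2.minAreaRect((P[:,:2]*1000).astype(np.float32)))
m=(d>0)&(W[...,2]>.065)&(W[...,2]<.12)&(abs(W[...,0]-.445)<.05)&(abs(W[...,1]-.206)<.05)&(hsv[...,1]<80)&(hsv[...,2]>80)
P=W[m]; a=P[(abs(P[:,0]-.418)<.007)&(P[:,1]<.226)]; b=P[(abs(P[:,1]-.2335)<.006)&(P[:,0]>.424)]
print('faces',len(a),np.median(a,0),len(b),np.median(b,0)); go([.4447,.2063,.075],np.pi-.029,.55-np.pi/2)
E
```

```text
7.1 [0.44846515 0.07419728 0.20520237] [0.44847204 0.07447945 0.20586941] [-0.11550599  0.43988467 -0.66068278]
lip 124 [0.40428399 0.16749317 0.04402696] [0.4813741  0.24240307 0.0516898 ] ((444.435791015625, 205.5687255859375), (78.06602478027344, 73.15522766113281), 4.588329792022705)
faces 369 [0.41659531 0.20513129 0.0900974 ] 163 [0.44263889 0.23472746 0.09169851]
[4.264, -0.007, 2.613, 0.0, 0.0, -0.0] tcp [0.449 0.074 0.156]
```

```bash
python3 - <<'E'
from h import *
for z in (.110,.090,.080,.077): go([.4452,.2053,z],np.pi-.029,.55-np.pi/2)
E
```

```text
[1.333, -0.053, 0.697, 0.0, 0.0, -0.0] tcp [0.449 0.073 0.191]
[3.038, -0.053, 1.742, 0.0, 0.0, -0.0] tcp [0.449 0.073 0.171]
[3.891, -0.054, 2.265, 0.0, 0.0, -0.0] tcp [0.449 0.073 0.161]
[4.147, -0.054, 2.422, 0.0, 0.0, -0.0] tcp [0.449 0.073 0.158]
```

Call:
arm_command --plan '[[[0.5,-0.03,0.2,0,0,0],[0.9,-0.05,0.45,0,0,0],[1.33,-0.05,0.7,0,0,0],[1.75,-0.05,0.95,0,0,0],[2.18,-0.05,1.22,0,0,0],[2.18,-0.05,1.22,0,0,0]]]'

```text
t: 7.65
tool_pos: [0.4489, 0.0733, 0.1796]
tool_rot: [-1.629, 1.584, 0.911]
contact_force: [1.7, -2.2, -2.2]
opening: 0.0537
grip_force: 48.4
```

Call:
arm_command --plan '[[[0.3,0,0.2,0,0,0],[0.6,0,0.37,0,0,0],[0.9,0,0.55,0,0,0],[1.28,0,0.78,0,0,0],[1.28,0,0.78,0,0,0]]]'

```text
t: 8.07
tool_pos: [0.4493, 0.0732, 0.1653]
tool_rot: [-1.629, 1.583, 0.911]
contact_force: [1.9, -2.5, -3.6]
opening: 0.0536
grip_force: 48.4
```

Call:
arm_command --plan '[[[0.17,0,0.1,0,0,0],[0.34,0,0.21,0,0,0],[0.51,0,0.31,0,0,0],[0.51,0,0.31,0,0,0],[0.51,0,0.31,0,0,0]]]'

```text
t: 8.48
tool_pos: [0.4495, 0.0732, 0.16]
tool_rot: [-1.629, 1.582, 0.91]
contact_force: [1.2, -4.3, 0.0]
opening: 0.0534
grip_force: 48.8
```

Call:
arm_command --plan '[[[0.09,0,0.05,0,0,0],[0.17,0,0.1,0,0,0],[0.17,0,0.1,0,0,0],[0.17,0,0.1,0,0,0]]]'

```text
t: 8.82
tool_pos: [0.4496, 0.0731, 0.1584]
tool_rot: [-1.629, 1.581, 0.911]
contact_force: [-0.0, -6.0, 1.8]
opening: 0.0536
grip_force: 48.9
```

```bash
python3 - <<'E'
from h import *
for r in ([2.18,-.05,1.22,0,0,0],[1.28,0,.78,0,0,0],[.51,0,.31,0,0,0],[.17,0,.1,0,0,0]): done(r)
o=get_obs(); print(o['t'],o['tool_pos'],load()[0],o['contact_force'])
c=calibration('scene'); im,d=get_image('scene'); W=cloud(d,c); hsv=cv2.cvtColor(im,cv2.COLOR_BGR2HSV)
near=(d>0)&(abs(W[...,0]-.445)<.05)&(abs(W[...,1]-.206)<.05)
m=near&(hsv[...,0]>100)&(hsv[...,0]<130)&(hsv[...,1]>110)&(W[...,2]>.08); print('cap top z',np.percentile(W[m][:,2],[50,90,98]))
t=(d>0)&(abs(W[...,0]-.548)<.04)&(abs(W[...,1]-.207)<.04)&(hsv[...,0]>100)&(hsv[...,0]<130)&(hsv[...,1]>110)&(W[...,2]>.08); print('taped cap top',np.percentile(W[t][:,2],[50,90,98]))
E
```

```text
8.8167 [0.44961117 0.07307648 0.15840703] [0.44898962 0.07340249 0.15797795] [-0.0068124  -5.98959709  1.83916323]
cap top z [0.12567928 0.13048629 0.13151396]
taped cap top [0.12344502 0.12981096 0.1306627 ]
```

Call:
arm_command --plan '[[[0,0,0,0,0,0],[0,0,0,0,0,0],[0,0,0,0,0,0],[0,0,0,0,0,0],[0,0,0,0,0,0],[0,0,-2,0,0,0],[0,0,-5,0,0,0],[0,0,-8,0,0,0],[0,0,-12,0,0,0],[0,0,-12,0,0,0]]]' --gripper -1

```text
t: 9.7
tool_pos: [0.4542, -0.0329, 0.2247]
tool_rot: [-1.628, 1.582, 0.901]
contact_force: [1.1, 0.4, -0.3]
opening: 0.0853
grip_force: 0.0
```

```bash
python3 - <<'E'
from kin import *
done([0,0,-12,0,0,0])
o=get_obs(); print(o['t'],o['q'].round(2),o['tool_pos'],load()[0],o['contact_force'],o['opening'])
c=calibration('scene'); im,d=get_image('scene'); W=cloud(d,c); hsv=cv2.cvtColor(im,cv2.COLOR_BGR2HSV); np.savez('scene2.npz',im=im,d=d)
for cx in (.4447,.548):
    m=(d>0)&(abs(W[...,0]-cx)<.04)&(abs(W[...,1]-.2065)<.04)&(W[...,2]>.1)&(hsv[...,0]>100)&(hsv[...,0]<130)&(hsv[...,1]>90)
    P=W[m]; print(cx,m.sum(),P.min(0).round(4),P.max(0).round(4),np.percentile(P[:,2],[90,98]).round(4))
# target: tool down above cap, choices of psi
k=np.load('k.npy')
def ik(p,T,q0): return least_squares(lambda q:np.r_[(fk(q,k)[0]-p)*5,(fk(q,k)[1]-T).ravel()],q0)
for G in ([.4447,.2063,.116],[.4447,.2063,.2]):
    T=rot(0,0); r=ik(np.array(G)-.1547*T[:,2],T,[.1,0,2,0,1.3,0]); print(r.x.round(2),r.cost)
E
```

```text
9.7 [-0.42 -0.04  2.13  0.88  1.63  2.47] [ 0.45423428 -0.03290475  0.22471844] [ 0.452012   -0.02885805  0.22069674] [ 1.14559496  0.3655555  -0.258582  ] 0.08529681821636456
0.4447 226 [0.4192 0.1912 0.1094] [0.4604 0.2283 0.1317] [0.1304 0.1311]
0.548 122 [0.5212 0.1944 0.1084] [0.5373 0.2263 0.1306] [0.1297 0.1303]
[ 0.28 -0.15  2.04  0.    1.25  0.28] 1.524803018371957e-27
[ 0.28 -0.24  1.97  0.    1.41  0.28] 1.1416620808240596e-23
```

```bash
python3 - <<'E'
from kin import *
k=np.load('k.npy'); q=get_obs()['q']; s0=load()
def ik(p,T,q0): return least_squares(lambda q:np.r_[(fk(q,k)[0]-p)*5,(fk(q,k)[1]-T).ravel()],q0)
for G,psi,th in (([.46,.10,.25],1.7,-.5),([.4447,.13,.27],.5,0),([.4447,.17,.25],-.6,0)):
    go(G,psi,th); p,Rm=load(); T=rot(psi,th); t=np.array(G)-tcp_to_grasp*T[:,2]; rv=R.from_matrix(Rm.T@T).as_rotvec()
    print(np.linalg.norm(rv))
    for s in (.33,.66,1): r=ik(p+(t-p)*s,Rm@R.from_rotvec(rv*s).as_matrix(),q); q=r.x; print(q.round(2),r.cost<1e-9)
    save(t,T)
save(*s0)
E
```

```text
[-20.182, -8.496, 1.334, -0.983, 0.431, -1.033] tcp [0.534 0.09  0.386]
1.4896419286031932
[-0.27 -0.04  2.    0.64  1.77  2.28] True
[-0.12 -0.03  1.86  0.37  1.87  2.03] True
[ 0.02 -0.01  1.73  0.07  1.92  1.72] True
[-10.046, -2.778, 1.051, -0.3, 0.438, -1.174] tcp [0.445 0.13  0.425]
1.288075402508851
[ 0.06 -0.12  1.8  -0.01  1.81  1.35] True
[ 0.1  -0.24  1.87 -0.03  1.68  0.99] True
[ 0.12 -0.36  1.95 -0.    1.55  0.62] True
[3.51, -1.918, 2.0, 0.0, 0.0, -1.1] tcp [0.445 0.17  0.405]
1.0999999999999999
[ 0.15 -0.35  1.95 -0.    1.54  0.29] True
[ 0.18 -0.33  1.95 -0.    1.53 -0.05] True
[ 0.21 -0.32  1.95  0.    1.51 -0.39] True
```

Call:
arm_command --plan '[[[-20.2,-8.5,1.3,-0.983,0.431,-1.033],[-20.2,-8.5,1.3,-0.983,0.431,-1.033],[-20.2,-8.5,1.3,-0.983,0.431,-1.033],[-20.2,-8.5,1.3,-0.983,0.431,-1.033],[-20.2,-8.5,1.3,-0.983,0.431,-1.033],[-20.2,-8.5,1.3,-0.983,0.431,-1.033],[-20.2,-8.5,1.3,-0.983,0.431,-1.033],[-20.2,-8.5,1.3,-0.983,0.431,-1.033],[-20.2,-8.5,1.3,-0.983,0.431,-1.033],[-20.2,-8.5,1.3,-0.983,0.431,-1.033],[-20.2,-8.5,1.3,-0.983,0.431,-1.033],[-20.2,-8.5,1.3,-0.983,0.431,-1.033]]]'

```text
t: 10.75
tool_pos: [0.5332, 0.0913, 0.3843]
tool_rot: [-3.011, 0.184, 0.771]
contact_force: [0.5, 0.7, -0.2]
opening: 0.0855
grip_force: 0.0
```

```bash
python3 - <<'E'
from h import *
done([-20.2, -8.5, 1.3, -0.983, 0.431, -1.033]); o=get_obs(); M=R.from_rotvec(o['tool_rot']).as_matrix()
print(o['q'].round(2),o['tool_pos'],load()[0],R.from_matrix(load()[1].T@M).magnitude())
go([.4447,.13,.27],.5,0)
E
```

```text
[ 0.02 -0.01  1.73  0.07  1.92  1.72] [0.53317851 0.09130277 0.38429802] [0.53359945 0.09024843 0.38609062] 0.007688075873480527
[-10.038, -2.794, 1.084, -0.299, 0.438, -1.174] tcp [0.445 0.13  0.425]
```

Call:
arm_command --plan '[[[-10.04,-2.79,1.08,-0.299,0.438,-1.174],[-10.04,-2.79,1.08,-0.299,0.438,-1.174],[-10.04,-2.79,1.08,-0.299,0.438,-1.174],[-10.04,-2.79,1.08,-0.299,0.438,-1.174],[-10.04,-2.79,1.08,-0.299,0.438,-1.174],[-10.04,-2.79,1.08,-0.299,0.438,-1.174],[-10.04,-2.79,1.08,-0.299,0.438,-1.174],[-10.04,-2.79,1.08,-0.299,0.438,-1.174],[-10.04,-2.79,1.08,-0.299,0.438,-1.174],[-10.04,-2.79,1.08,-0.299,0.438,-1.174],[-10.04,-2.79,1.08,-0.299,0.438,-1.174],[-10.04,-2.79,1.08,-0.299,0.438,-1.174]]]'

```text
t: 11.75
tool_pos: [0.444, 0.1307, 0.4231]
tool_rot: [-2.699, -1.605, 0.003]
contact_force: [0.8, -0.3, -0.4]
opening: 0.0851
grip_force: 0.0
```

Call:
arm_command --plan '[[[3.5,-1.9,2,0,0,-1.1],[3.5,-1.9,2,0,0,-1.1],[3.5,-1.9,2,0,0,-1.1],[3.5,-1.9,2,0,0,-1.1],[3.5,-1.9,2,0,0,-1.1],[3.5,-1.9,2,0,0,-1.1],[3.5,-1.9,2,0,0,-1.1],[3.5,-1.9,2,0,0,-1.1],[3.5,-1.9,2,0,0,-1.1],[3.5,-1.9,2,0,0,-1.1],[3.5,-1.9,2,0,0,-1.1],[3.5,-1.9,2,0,0,-1.1]]]'

```text
t: 12.75
tool_pos: [0.4446, 0.17, 0.4039]
tool_rot: [-1.468, -2.776, 0.001]
contact_force: [-0.3, -0.3, -0.1]
opening: 0.0856
grip_force: 0.0
```

```bash
python3 - <<'E'
from h import *
done([-10.04, -2.79, 1.08, -0.299, 0.438, -1.174]); done([3.5,-1.9,2,0,0,-1.1]); o=get_obs(); M=R.from_rotvec(o['tool_rot']).as_matrix()
print(o['t'],o['q'].round(2),o['tool_pos'],load()[0],R.from_matrix(load()[1].T@M).magnitude())
c=calibration('wrist'); im,d=get_image('wrist'); W=cloud(d,c); np.savez('w3.npz',im=im,d=d,W=W); cv2.imwrite('pics/w3.png',im)
hsv=cv2.cvtColor(im,cv2.COLOR_BGR2HSV)
near=(d>0)&(abs(W[...,0]-.445)<.04)&(abs(W[...,1]-.206)<.04)
top=near&(W[...,2]>.126)&(W[...,2]<.14); P=W[top]; (x,y),r=cv2.minEnclosingCircle((P[:,:2]*1000).astype(np.float32)); print('cap',x,y,r,np.median(P,0))
s=top&(hsv[...,1]<80)&(hsv[...,2]>150); Q=W[s]; print('stroke',len(Q),np.median(Q,0), Q.min(0),Q.max(0))
v=np.median(Q,0)[:2]*1000-[x,y]; print('angle',np.degrees(np.arctan2(v[1],v[0])),np.hypot(*v))
b=near&(W[...,2]>.09)&(W[...,2]<.101); print('body',b.sum(),cv2.minAreaRect((W[b][:,:2]*1000).astype(np.float32)))
l=(d>0)&(abs(W[...,0]-.445)<.05)&(abs(W[...,1]-.206)<.05)&(W[...,2]>.044)&(W[...,2]<.053); print('lip',l.sum(),cv2.minAreaRect((W[l][:,:2]*1000).astype(np.float32)))
E
```

```text
12.75 [ 0.21 -0.32  1.95  0.    1.51 -0.39] [0.44458685 0.17004868 0.40390361] [0.44478471 0.16978558 0.40475116] 0.0023965939736090374
cap 445.947509765625 206.99490356445312 22.715757369995117 [0.44535739 0.20783972 0.12929788]
stroke 150 [0.44173144 0.19681517 0.12973951] [0.4356136  0.18562819 0.12628909] [0.46739163 0.22947863 0.13152137]
angle -112.49754052947034 11.018263447583525
body 1527 ((446.0772705078125, 207.24923706054688), (54.07935333251953, 53.94182586669922), 1.6452003717422485)
lip 1405 ((444.5932922363281, 205.93331909179688), (73.22460174560547, 73.50763702392578), 1.7793245315551758)
```

View pics/w3.png

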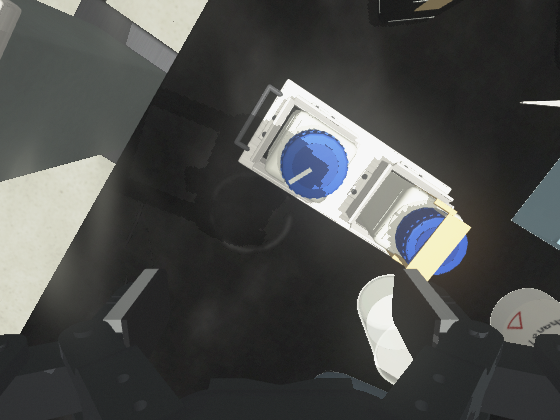

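Bottle is home in the well (body centre within 1.5 mm of the lip centre). The cap is at (314,163) and its white stroke points at −112°, which matches a cap about 1.15 rad open. Next I go down onto the cap and grip it.

```bash
python3 - <<'E'
from h import *
go([.4457,.2072,.15],-.6,0); go([.4457,.2072,.1205],-.6,0)
E
```

```text
[3.032, 2.192, 10.006, -0.0, -0.0, 0.0] tcp [0.446 0.207 0.305]
[3.031, 2.193, 12.956, -0.0, -0.0, 0.0] tcp [0.446 0.207 0.275]
```

Call:
arm_command --plan '[[[3.03,2.19,1,0,0,0],[3.03,2.19,3,0,0,0],[3.03,2.19,6,0,0,0],[3.03,2.19,9,0,0,0],[3.03,2.19,11,0,0,0],[3.03,2.19,12.95,0,0,0],[3.03,2.19,12.95,0,0,0],[3.03,2.19,12.95,0,0,0]]]'

```text
t: 13.47
tool_pos: [0.4452, 0.2071, 0.274]
tool_rot: [-1.466, -2.776, 0.003]
contact_force: [1.1, 0.1, 1.2]
opening: 0.0853
grip_force: 0.0
```

Call:
arm_command --plan '[[[0,0,0,0,0,0],[0,0,0,0,0,0],[0,0,0,0,0,0],[0,0,0,0,0,0],[0,0,0,0,0,0],[0,0,0,0,0,0],[0,0,0,0,0,0],[0,0,0,0,0,0],[0,0,0,0,0,0],[0,0,0,0,0,0]]]' --gripper 1 --force 30

```text
t: 14.3
tool_pos: [0.4462, 0.2072, 0.2766]
tool_rot: [1.465, 2.778, 0.002]
contact_force: [-2.5, -1.8, 6.7]
opening: 0.0431
grip_force: 32.2
```

```bash
python3 - <<'E'
from h import *
done([3.03,2.19,12.95,0,0,0]); o=get_obs(); print({k:np.round(o[k],4) for k in ('t','q','tool_pos','contact_force','wrist_torque','opening','grip_force')},load()[0])
E
```

```text
{'t': np.float64(14.3), 'q': array([ 0.2834, -0.1548,  2.0345, -0.    ,  1.2604, -0.3166]), 'tool_pos': array([0.4462, 0.2072, 0.2766]), 'contact_force': array([-2.542 , -1.7717,  6.669 ]), 'wrist_torque': array([-0.2551,  0.3138, -0.0055]), 'opening': np.float64(0.0431), 'grip_force': np.float64(32.164)} [0.44567691 0.2071764  0.27525567]
```

Call:
arm_command --plan '[[[0,0,0.01,0,0,0.1],[0,0,0.01,0,0,0.2],[0,0,0.02,0,0,0.3],[0,0,0.03,0,0,0.4],[0,0,0.03,0,0,0.5],[0,0,0.04,0,0,0.6],[0,0,0.05,0,0,0.7],[0,0,0.05,0,0,0.8],[0,0,0.06,0,0,0.9],[0,0,0.06,0,0,1.0],[0,0,0.06,0,0,1.0]]]'

```text
t: 15.22
tool_pos: [0.4462, 0.2072, 0.2759]
tool_rot: [2.621, 1.731, 0.002]
contact_force: [-0.5, -1.3, 5.2]
opening: 0.0433
grip_force: 32.2
```

```bash
python3 - <<'E'
from h import *
done([0,0,.06,0,0,1.0]); o=get_obs(); print({k:np.round(o[k],4) for k in ('t','q','tool_pos','contact_force','wrist_torque','opening','grip_force')})
E
```

```text
{'t': np.float64(15.2167), 'q': array([ 2.8340e-01, -1.5390e-01,  2.0350e+00, -4.0000e-04,  1.2588e+00,
        6.8680e-01]), 'tool_pos': array([0.4462, 0.2072, 0.2759]), 'contact_force': array([-0.5318, -1.3355,  5.1515]), 'wrist_torque': array([-0.3135,  0.1307, -0.0675]), 'opening': np.float64(0.0433), 'grip_force': np.float64(32.245)}
```

Call:
arm_command --plan '[[[0,0,0,0,0,0.05],[0,0,0.01,0,0,0.1],[0,0,0.01,0,0,0.15],[0,0,0.01,0,0,0.15]]]'

```text
t: 15.55
tool_pos: [0.4462, 0.2072, 0.2758]
tool_rot: [2.741, 1.533, 0.002]
contact_force: [-1.4, -1.7, 6.3]
opening: 0.0434
grip_force: 32.3
```

```bash
python3 - <<'E'
from h import *
done([0,0,.01,0,0,.15]); o=get_obs(); print({k:np.round(o[k],4) for k in ('t','q','tool_pos','contact_force','wrist_torque','opening','grip_force')})
E
```

```text
{'t': np.float64(15.55), 'q': array([ 2.8350e-01, -1.5380e-01,  2.0351e+00, -7.0000e-04,  1.2590e+00,
        8.3430e-01]), 'tool_pos': array([0.4462, 0.2072, 0.2758]), 'contact_force': array([-1.4109, -1.7117,  6.2908]), 'wrist_torque': array([-0.3726,  0.277 ,  0.1957]), 'opening': np.float64(0.0434), 'grip_force': np.float64(32.2797)}
```

Call:
arm_command --plan '[[[0,0,0,0,0,0.05],[0,0,0,0,0,0.1],[0,0,0,0,0,0.1]]]'

```text
t: 15.8
tool_pos: [0.4458, 0.2069, 0.2758]
tool_rot: [2.812, 1.397, -0.002]
contact_force: [-5.2, -4.4, 8.9]
opening: 0.0431
grip_force: 32.5
```

```bash
python3 - <<'E'
from h import *
done([0,0,0,0,0,.1]); o=get_obs(); print({k:np.round(o[k],4) for k in ('t','q','tool_pos','contact_force','wrist_torque','opening','grip_force')})
E
```

```text
{'t': np.float64(15.8), 'q': array([ 0.2835, -0.1541,  2.0354, -0.0022,  1.2613,  0.9329]), 'tool_pos': array([0.4458, 0.2069, 0.2758]), 'contact_force': array([-5.207 , -4.4201,  8.8686]), 'wrist_torque': array([-0.7452,  0.6355,  0.7535]), 'opening': np.float64(0.0431), 'grip_force': np.float64(32.5477)}
```

Call:
arm_command --plan '[[[0,0,0,0,0,0.02],[0,0,0,0,0,0.02],[0,0,0,0,0,0.02],[0,0,0,0,0,0.02]]]'

```text
t: 16.13
tool_pos: [0.4459, 0.2071, 0.2758]
tool_rot: [2.825, 1.371, -0.001]
contact_force: [-4.8, -3.1, 7.8]
opening: 0.0429
grip_force: 32.4
```

```bash
python3 - <<'E'
from h import *
done([0,0,0,0,0,.02]); o=get_obs(); print({k:np.round(o[k],4) for k in ('t','q','wrist_torque','contact_force')})
c=calibration('scene'); im,d=get_image('scene'); np.savez('sceneA.npz',im=im,d=d); c=calibration('side'); im,d=get_image('side'); np.savez('sideA.npz',im=im,d=d)
E
```

```text
{'t': np.float64(16.1333), 'q': array([ 2.8360e-01, -1.5400e-01,  2.0353e+00, -1.7000e-03,  1.2604e+00,
        9.5150e-01]), 'wrist_torque': array([-0.5953,  0.5128,  0.7107]), 'contact_force': array([-4.8094, -3.1394,  7.8104])}
```

Call:
arm_command --plan '[[[0,0,0,0,0,-0.1],[0,0,-0.01,0,0,-0.2],[0,0,-0.02,0,0,-0.3],[0,0,-0.03,0,0,-0.4],[0,0,-0.04,0,0,-0.5],[0,0,-0.05,0,0,-0.6],[0,0,-0.06,0,0,-0.7],[0,0,-0.07,0,0,-0.8],[0,0,-0.08,0,0,-0.9],[0,0,-0.08,0,0,-1.0],[0,0,-0.08,0,0,-1.0]]]'

```text
t: 17.15
tool_pos: [0.4461, 0.2072, 0.2765]
tool_rot: [1.822, 2.559, 0.001]
contact_force: [-2.0, -1.3, 6.2]
opening: 0.0427
grip_force: 32.4
```

Call:
arm_command --plan '[[[0,0,0,0,0,-0.1],[0,0,-0.01,0,0,-0.2],[0,0,-0.02,0,0,-0.3],[0,0,-0.03,0,0,-0.4],[0,0,-0.04,0,0,-0.5],[0,0,-0.05,0,0,-0.6],[0,0,-0.05,0,0,-0.68],[0,0,-0.05,0,0,-0.68],[0,0,-0.05,0,0,-0.68]]]'

```text
t: 17.9
tool_pos: [0.4459, 0.2071, 0.277]
tool_rot: [-0.869, -3.019, 0.001]
contact_force: [-3.4, -0.8, 7.3]
opening: 0.0431
grip_force: 32.5
```

```bash
python3 - <<'E'
from h import *
done([0,0,-.08,0,0,-1.]); done([0,0,-.05,0,0,-.68]); o=get_obs(); print({k:np.round(o[k],4) for k in ('t','q','tool_pos','contact_force','wrist_torque','opening','grip_force')})
c=calibration('wrist'); im,d=get_image('wrist'); W=cloud(d,c); cv2.imwrite('pics/w4.png',im)
near=(d>0)&(abs(W[...,0]-.445)<.045)&(abs(W[...,1]-.206)<.045)
b=near&(W[...,2]>.085)&(W[...,2]<.1); print('body wrist',b.sum(),cv2.minAreaRect((W[b][:,:2]*1000).astype(np.float32)) if b.any() else '')
c=calibration('scene')
def face(im,d,nm):
    W=cloud(d,c); hsv=cv2.cvtColor(im,cv2.COLOR_BGR2HSV)
    P=W[(d>0)&(abs(W[...,0]-.445)<.05)&(abs(W[...,1]-.206)<.05)&(W[...,2]>.056)&(W[...,2]<.09)&(hsv[...,1]<80)]
    a=P[(abs(P[:,0]-.418)<.006)&(P[:,1]<.228)]; f=np.polyfit(a[:,1],a[:,0],1); f2=np.polyfit(a[:,2],a[:,0],1)
    b=P[(abs(P[:,1]-.2335)<.005)&(P[:,0]>.424)]; g=np.polyfit(b[:,0],b[:,1],1)
    print(nm,len(a),len(b),'yaw',-f[0],g[0],'tilt',f2[0],a.mean(0),b.mean(0))
z=np.load('sceneA.npz'); face(z['im'],z['d'],'seated'); im,d=get_image('scene'); face(im,d,'now')
z=np.load('scene2.npz'); face(z['im'],z['d'],'before')
E
```

```text
{'t': np.float64(17.9), 'q': array([ 2.8340e-01, -1.5570e-01,  2.0345e+00, -3.0000e-04,  1.2633e+00,
       -7.2690e-01]), 'tool_pos': array([0.4459, 0.2071, 0.277 ]), 'contact_force': array([-3.3997, -0.7914,  7.2874]), 'wrist_torque': array([-0.3856,  0.7018,  0.0082]), 'opening': np.float64(0.0431), 'grip_force': np.float64(32.518)}
body wrist 3932 ((429.67919921875, 215.19125366210938), (65.32710266113281, 32.350650787353516), 57.03849792480469)
seated 271 90 yaw -0.007850947135008151 -0.04094960293038079 tilt -0.0115898463575161 [0.41706116 0.20457156 0.07302869] [0.44379053 0.23197673 0.07374366]
now 284 103 yaw 0.03574661648140122 0.021928069837149948 tilt -0.012062855698132376 [0.4186138  0.20418432 0.07291841] [0.44385318 0.23216562 0.07281177]
before 273 105 yaw 0.04093126961183263 0.03605567431456102 tilt 0.02090187652065515 [0.41792983 0.20457083 0.07299596] [0.44294498 0.23312691 0.07307222]
```

View pics/w4.png

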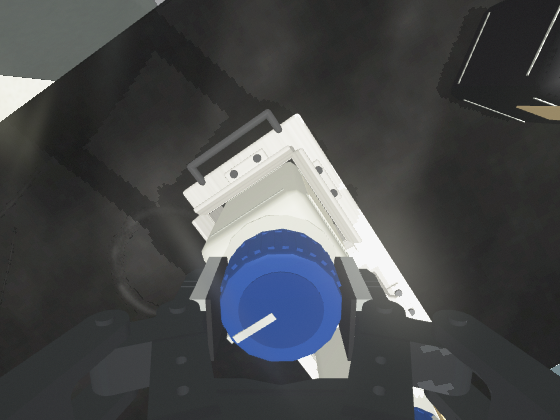

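```bash
python3 - <<'E'
from h import *
c=calibration('wrist'); im=cv2.imread('pics/w4.png'); T=np.array(c['pose'])
def ray(u,v,z=.131):
    r=T[:3,:3]@[(u-c['cx'])/c['fx'],-(v-c['cy'])/c['fy'],-1]; return (T[:3,3]+r*(z-T[2,3])/r[2])[:2]
hsv=cv2.cvtColor(im,cv2.COLOR_BGR2HSV); m=np.zeros(im.shape[:2],np.uint8); m[300:350,226:285]=1
s=m.astype(bool)&(hsv[...,1]<90)&(hsv[...,2]>150); n,l,st,_=cv2.connectedComponentsWithStats(s.astype(np.uint8)); i=1+st[1:,4].argmax(); v,u=np.where(l==i)
P=np.array([ray(a,b) for a,b in zip(u,v)]); vx,vy,_,_=cv2.fitLine((P*1000).astype(np.float32),cv2.DIST_L2,0,.01,.01).ravel()
print(len(P),st[i],P.mean(0)); cen=load()[0][:2]; d=P.mean(0)-cen
if vx*d[0]+vy*d[1]<0: vx,vy=-vx,-vy
a=np.degrees(np.arctan2(vy,vx)); print('stroke angle',a,'from centre',np.degrees(np.arctan2(d[1],d[0])),np.hypot(*d),'open rad at yaw .03:',np.radians(a+178.3))
E
```

```text
411 [232 313  45  30 411] [0.44694384 0.19557755]
stroke angle -87.80258 from centre -83.76786166601647 0.011667729606698743 open rad at yaw .03: 1.5794779
```

```bash
python3 - <<'E'
from station import *
o=get_obs(); print(o['t'],o['grip_force'],abs(o['dq']).max()); print(finish_job())
E
```

```text
18.0 32.51092493534088 0.0026202817906147264
the job is handed in; nothing more can be done
None
```

The job is handed in at 18.0 s of 61 s: the bottle stands upright in the well that was empty, its cap was screwed down to the stop and then backed off to about 1.58 rad (90°), and the gripper still holds the cap at about 32 N for your tape; the verdict was not shown.

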